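# Bleed a salvaged capacitor on the discharge tester

## Task

The salvaged capacitor standing in the tester's socket has to be discharged. Swing the tester's carry handle, which lies over the control deck, up and back until it snaps into its rear end stop; then turn the spring-return dial clockwise past its first two clicks to the third (three pips) and keep holding it there with the gripper: the program finishes while still holding the dial. Do not shove the tester along the bench, and leave the capacitor standing in its socket.

Things in the scene. Friction and masses are not known exactly. Their poses are not given: they have to be found in the camera images.
- tester: discharge tester: loose, heavy (about 4.5 kg) grey case on rubber feet, aluminium deck, 200 (x) x 170 (y) x 75 mm high. Origin: centre of its underside; x points from the operator's side to the rear, y to its left, z up. On the deck: dial (middle of the front half), meter housing (rear right, top 84 mm above the bench), capacitor socket (rear left), 9 mm high fuse cap (front left corner).
- bail (a joint): carry handle, a U-shaped steel bail pivoted on the case's sides. 0: leans 0.70 rad forward of upright, bar above the dial; grows as it swings up and back (upright 0.70) to the rear stop at 1.66. Starts at 0 to 0.15. Stays where left (friction 0.12 Nm); from about 1.2 a detent resists with 0.4 Nm (4 to 5 N at the bar), past about 1.5 it snaps to the stop and is kept there.
- bail_grip (a point): middle of the handle's cross bar (parallel to the tester's y), on the axis of its round black rubber sleeve: 16 mm diameter, 96 mm long; the steel beyond it is 10 mm thick; the handle is 196 mm wide. Moves on an arc of 112 mm radius about bail_hinge: 119 to 167 mm above the bench, and at the rear stop 112 mm behind the tester's origin. The sleeve may turn between the fingers.
- bail_hinge (a point): centre of the handle's pivot axis (parallel to the tester's y axis): 20 mm behind the tester's origin, 55 mm above the bench.
- dial (a joint): dial angle, 0 at rest, growing clockwise seen from above. Clicks at 0.40, 0.80 and 1.20 (third, marked by three pips in a row on the deck), hard stop at 1.28. A spring drives it back to 0 from every position as soon as it is let go. Turning past the first, second and on to the third click takes up to 0.16, 0.19 and 0.22 Nm; keeping it at the third 0.1 to 0.15 Nm.
- dial_grip (a point): on the dial's upright axis at the top of its black bar grip, 105.5 mm above the bench, 50 mm on the operator's side of the tester's origin. The bar is 46 long, 12 wide, 23 mm high, on a skirt of 49 mm diameter (top 82.5 mm above the bench). The point's x axis runs along the bar to the pointer end (white line) and turns with it; at rest 0.60 rad anticlockwise (from above) of the tester's x.
- capacitor: the capacitor to be discharged, a loose dark blue can of 35 mm diameter and 60 mm height, about 70 g, standing upright in the socket, its top 138 mm above the bench. Origin: centre of its underside.
- socket (a point): centre of the floor of the capacitor socket: a black collar of 38 mm bore, 47 mm outer diameter, with its rim 94 mm above the bench and its floor 78 mm above the bench; 32 mm behind and 42 mm to the left of the tester's origin.
There are look-alikes about, which are no part of the job. Leave any yellow look-alike of the capacitor alone.

How it is judged:
By the outcome, as a careful person would: the job done as asked, in the order asked, and still so for the second after the job is handed in, while the arm keeps its last pose, push and grip.
It also fails if it takes over 51 s, if anything falls off the work surface, if the arm or the gripper's body presses on something with over 40 N, if the wrist force passes 120 N, or if a joint passes its speed limit or range.

## Robot

A 6-joint arm with a two-finger parallel gripper is mounted at the origin on the work surface; the furniture and walls round the work are solid. World frame = base frame: x ahead of the robot, y to its left, z up, the work surface at z = 0. Lengths are in m, angles in rad, forces in N, time in s.
With the tool pointing down it reaches from about 0.35 to 1 m from the base axis. Payload 7.1 kg.
Tool frame: the origin (TCP) lies between the finger pads; the fingertips stand arm.tip_reach ahead of it and the grasp point (between the pads) lies 5 mm behind it (arm.tip_reach is the distance from the TCP to the fingertips, in m); z points along the fingers, y is the line along which they close (so a half turn about z gives the same grasp; the last joint's range is limited). The gripper opens to 85 mm and grips with 20 to 120 N. Pads are 22 mm wide; open, the fingers measure 114 mm over their backs; the gripper's body (76 mm by 85 mm) begins 54 mm behind the grasp point. The pads swing forward as they close: fully open they stand 13 mm farther back than shut.
Start: joints at [-1.168, 0.423, 1.63, -0, 1.089, -0.019], TCP at [0.256, -0.57, 0.245] pointing down, gripper open.
Joint ranges: [-3, 3], [-0.9, 2.11], [0.09, 2.58], [-1.31, 4.45], [0.11, 2.69], [-2.54, 2.54]. Speed limits (rad/s): [2.39, 2.39, 3.01, 3.14, 3.14, 3.14].

## Interface

Orientations are given as a rotation vector (axis times angle).
In Python, from rig import arm gives the robot as it stands. The module is installed in compiled form; this text tells all that it offers.
- The arm moves only by the tool apply_moves, never from a script. Its argument "moves" is a list that holds one entry, the list of rows, each a list of 6 numbers: the shift along the world's x, y, z as a fraction of full scale, then the turn, a rotation vector about the world's x, y, z as a fraction of full scale. A call has 1 to 5 rows; each row is the pose to reach, as a shift and turn from the pose commanded when the call began, turning the shorter way round; what a row does not reach only later rows make up. Full scale, the value 1, is 0.75 m for a shift and pi rad for a turn. A row lasts 1/8 s, in which the tool goes at most 62.5 mm and 10.7 degrees, less where a joint would pass 70% of its speed; a pose out of reach is approached as far as the arm can. A call with a number of a shift or a turn outside -1 to 1 is refused whole. A call with a gripper value outside its range is refused whole. "grip" is the opening, from 0 (shut) to 1 (fully open), set as the call begins (left out, the last holds). The fingers move at their own pace and stop on an object; the grip force is fixed at half the most. Time passes only in rows, so rows that repeat a pose let the fingers close. It gives the time, the measured TCP pose, the force, the opening and the grip force at its end, in the units of the state.
- arm.sense(): the state, without advancing time (a new reading comes with each control period).
- arm.grab_frame(name): name is "scene" or "side" or "wrist"; returns a dict with "frame" (384x512x3 uint8, red, green, blue), "camera_matrix" (3x3 intrinsics, pixels), "eye" and "attitude" of the camera in the world. Camera axes: x right, y down, z forward; pixel columns grow to the right and rows downward; lengths in m; the calibration is good to about 2 mm. A picture is of the moment at which its call begins. There is no depth.
- arm.finish_job(): hands the job in; it is judged then, once.
The state is a dict: "time_s": time; "joint_pos": joint angles; "dq": joint speeds; "effort": joint torques, N m; "position": TCP position; "orientation": TCP orientation; "force": force on the tool from outside, world axes, zero at the start; "ft_torque": the same for the moment, N m; "opening": finger opening in m; "grasp_force": force on a finger pad.
Only numpy, scipy, OpenCV 4.12 (cv2) and the standard library are available. Lean on these libraries where they do the work, as an engineer would, in place of code of your own. Each camera call takes 0.05 s, during which the arm holds its last target. There are 200 camera calls.

## Working session

There is one attempt and no reset: what is moved stays moved. The work goes in short steps, Python scripts to look and compute and a tool call to move; the robot and the scene stay as the last step left them, time stands still between calls to the robot, and variables do not carry over. Pictures are saved under pics/ and viewed, at most 11 in all, crops included, and the job is handed in when it is done.

Besides the shell and the picture viewer there is one more tool, called as name(argument=value, ...), one argument or row to a line, values as JSON. apply_moves: Moves the arm, as the interface text tells. Shift numbers are shares of 0.75 m and turn numbers shares of pi rad, none past 1 either way. Its arguments: {"type":"object","properties":{"moves":{"type":"array"},"grip":{"type":"number"}},"required":["moves"]}

```bash
mkdir -p pics; cat > h.py <<'E'
from rig import arm
import numpy as np, cv2
from scipy.spatial.transform import Rotation as R
def att(f):
    a=np.array(f["attitude"],float)
    return a if a.shape==(3,3) else R.from_rotvec(a).as_matrix() if a.size==3 else R.from_quat(a).as_matrix()
def ray(f,u,v):
    d=att(f)@np.linalg.inv(f["camera_matrix"])@np.array([u,v,1.]); return np.array(f["eye"]),d/np.linalg.norm(d)
def plane(f,u,v,z):
    e,d=ray(f,u,v); return e+d*(z-e[2])/d[2]
def proj(f,p):
    q=np.array(f["camera_matrix"])@(att(f).T@(np.array(p)-np.array(f["eye"]))); return q[:2]/q[2]
def tri(*rs):
    A=sum(np.eye(3)-np.outer(d,d) for e,d in rs); b=sum((np.eye(3)-np.outer(d,d))@e for e,d in rs); return np.linalg.solve(A,b)
def snap(n,name):
    f=arm.grab_frame(n); cv2.imwrite(f"pics/{name}.png",f["frame"][:,:,::-1]); np.save(f"pics/{name}.npy",f,allow_pickle=True); return f
def load(name): return np.load(f"pics/{name}.npy",allow_pickle=True).item()
E
python3 - <<'E'
from h import *
for n in ("scene","side","wrist"):
    f=snap(n,n+"0"); print(n,f["eye"],f["attitude"],f["camera_matrix"])
s=arm.sense(); print(s, arm.tip_reach)
a=cv2.imread("pics/scene0.png");b=cv2.imread("pics/side0.png")
cv2.imwrite("pics/both.png",np.vstack([a,b])[:, :]) 
E
```

```text
scene [-0.1448408   0.71198191  0.71970139] [-1.00489851  2.26252229 -1.18701974] [[492.15107256   0.         255.61506895]
 [  0.         492.15107256 193.06012384]
 [  0.           0.           1.        ]]
side [ 0.41643981 -0.68385699  0.54250023] [-2.06437278  0.20296699 -0.10414269] [[489.07838432   0.         251.45174483]
 [  0.         489.07838432 189.96425671]
 [  0.           0.           1.        ]]
wrist [ 0.32155303 -0.54027893  0.37197678] [ 2.42752437 -1.57032701 -0.23060123] [[301.90956976   0.         255.28685328]
 [  0.         301.90956976 197.76000529]
 [  0.           0.           1.        ]]
{'time_s': 0.15, 'joint_pos': array([-1.16798946e+00,  4.23684019e-01,  1.63048267e+00, -1.35457595e-05,
        1.08858621e+00, -1.89478030e-02]), 'dq': array([-1.05598202e-04, -2.62608770e-03, -7.70985205e-04, -9.72231954e-05,
       -2.59988292e-04, -8.45993502e-06]), 'effort': array([ 8.53208439e-04, -5.57773232e+01, -2.82016361e+01,  3.80289055e-05,
        4.78940594e-03,  4.01628563e-05]), 'position': array([ 0.2557485 , -0.56985137,  0.24472505]), 'orientation': array([-3.07088543e+00, -6.57363250e-01,  3.66018048e-04]), 'force': array([ 0.77561129,  0.11242611, -0.85663479]), 'ft_torque': array([-0.03306124,  0.02002945,  0.00173681]), 'grasp_force': 0.0, 'opening': 0.08536355591442016} 0.014
```

View pics/scene0.png

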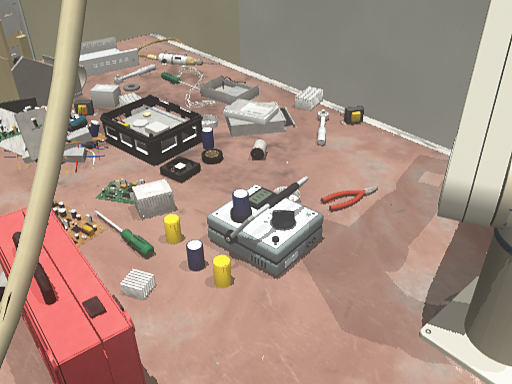

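View pics/side0.png

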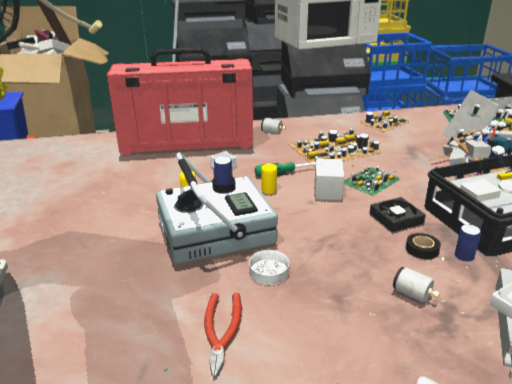

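The scene view shows the tester around (265,228), the capacitor at (240,205) and the dial at (285,217). The side view shows the tester around (217,220), the dial at (188,200), the capacitor at (222,172), and the handle pivot near (238,234). I'll zoom in on both.

```bash
python3 - <<'E'
import cv2,numpy as np
a=cv2.imread("pics/scene0.png")[165:285,190:340];b=cv2.imread("pics/side0.png")[140:270,145:295]
cv2.imwrite("pics/z1.png",np.hstack([cv2.resize(a,(400*1,320)),cv2.resize(b,(400,347))[:320]]))
cv2.imwrite("pics/za.png",cv2.resize(a,None,fx=5,fy=5,interpolation=cv2.INTER_CUBIC))
cv2.imwrite("pics/zb.png",cv2.resize(b,None,fx=4.6,fy=4.6,interpolation=cv2.INTER_CUBIC))
E
```

```text
(no output)
```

View pics/za.png

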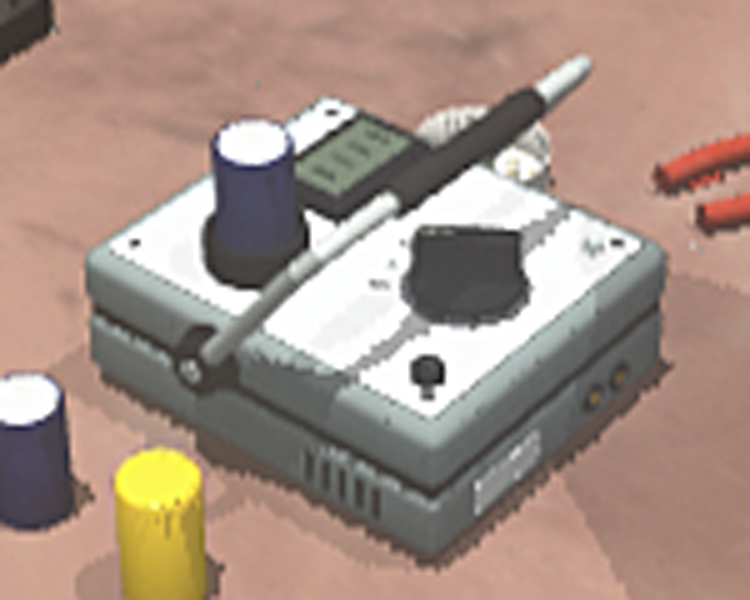

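View pics/zb.png

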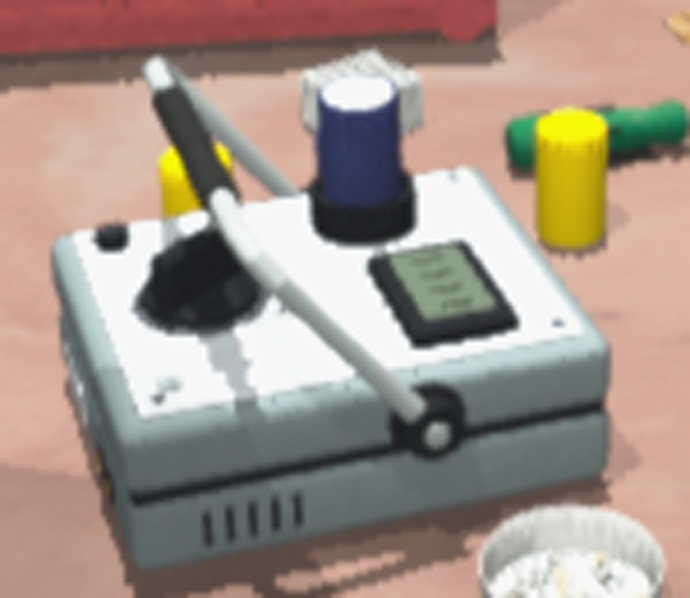

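The crops show, as crop pixels in scene (×5, offset 190,165) / side (×4.6, offset 145,140):

- Sleeve ends: (398,198) and (540,98) in scene; (160,92) and (224,203) in side.
- Capacitor top: (254,143) / (357,95).
- Fuse cap: (428,363) / (112,232).
- Pivot bolts: left (192,368) in scene only, right (437,432) in side only.

```bash
python3 - <<'E'
from h import *
S=load("scene0");D=load("side0")
s=lambda x,y:(190+(x+.5)/5-.5,165+(y+.5)/5-.5); d=lambda x,y:(145+(x+.5)/4.6-.5,140+(y+.5)/4.6-.5)
def T(n,a,b):
    rs=[ray(S,*s(*a)),ray(D,*d(*b))]; p=tri(*rs)
    print(n,p.round(4),[round(float(np.linalg.norm(np.cross(p-e,q))),4) for e,q in rs]); return p
c=T("cap",(254,143),(357,95)); L=T("sl L",(398,200),(160,92)); Rr=T("sl R",(540,98),(224,203)); fu=T("fuse",(428,363),(112,232))
M=(L+Rr)/2; print("mid",M,"len",np.linalg.norm(L-Rr))
y=(L-Rr); yaw1=np.arctan2(-y[0],y[1]); print("yaw sleeve",yaw1)
hl=plane(S,*s(192,368),.055);hr=plane(D,*d(437,432),.055); print("bolts",hl,hr,np.linalg.norm(hl-hr)); y=hl-hr; yaw2=np.arctan2(-y[0],y[1]);print("yaw bolts",yaw2)
for yaw in (yaw1,yaw2):
    x=np.array([np.cos(yaw),np.sin(yaw),0]);yv=np.array([-x[1],x[0],0])
    print("origin: bolts",(hl+hr)/2-.02*x,"(hinge behind) cap",c-.032*x-.042*yv)
E
```

```text
cap [0.5187 0.1736 0.1371] [0.001, 0.001]
sl L [0.4363 0.1682 0.1488] [0.0005, 0.0005]
sl R [0.4537 0.0702 0.1457] [0.0, 0.0]
fuse [0.4114 0.174  0.0831] [0.0011, 0.0011]
mid [0.44498304 0.11918801 0.1472484 ] len 0.09961221656853116
yaw sleeve 0.1751633192022654
bolts [0.50255891 0.22585486 0.055     ] [0.52700637 0.03552388 0.055     ] 0.191894662707527
yaw bolts 0.12774760024122522
origin: bolts [0.49508868 0.12720399 0.055     ] (hinge behind) cap [0.49453857 0.12669676 0.13709129]
origin: bolts [0.49494562 0.12814136 0.055     ] (hinge behind) cap [0.49234118 0.12789611 0.13709129]
```

apply_moves(
  moves=[
    [[0.085, 0.3, 0.02, 0, 0, 0.138], [0.085, 0.3, 0.02, 0, 0, 0.138], [0.085, 0.3, 0.02, 0, 0, 0.138], [0.085, 0.3, 0.02, 0, 0, 0.138]],
  ],
)

```text
time_s: 0.65
position: [0.3197, -0.3428, 0.2603]
orientation: [-2.857, -1.304, -0.0]
force: [0.3, 0.0, -0.2]
opening: 0.0853
grasp_force: 0.0
```

apply_moves(
  moves=[
    [[0.085, 0.3, 0.02, 0, 0, 0.138], [0.085, 0.3, 0.02, 0, 0, 0.138], [0.085, 0.3, 0.02, 0, 0, 0.138], [0.085, 0.3, 0.02, 0, 0, 0.138]],
  ],
)

```text
time_s: 1.15
position: [0.3835, -0.118, 0.2755]
orientation: [2.51, 1.889, 0.001]
force: [0.4, -1.2, 0.8]
opening: 0.085
grasp_force: 0.0
```

apply_moves(
  moves=[
    [[0.085, 0.3, 0.02, 0, 0, 0.138], [0.085, 0.3, 0.02, 0, 0, 0.138], [0.085, 0.3, 0.02, 0, 0, 0.138], [0.085, 0.3, 0.02, 0, 0, 0.138], [0.085, 0.3, 0.02, 0, 0, 0.138]],
  ],
)

```text
time_s: 1.78
position: [0.4477, 0.1075, 0.2904]
orientation: [2.042, 2.388, 0.001]
force: [0.4, -0.1, -0.3]
opening: 0.0853
grasp_force: 0.0
```

```bash
python3 - <<'E'
from h import *
f=snap("wrist","w1"); s=arm.sense(); print(s["position"],s["orientation"],s["joint_pos"],s["time_s"],f["eye"])
E
```

```text
[0.44701712 0.10596701 0.29007705] [-2.04287705e+00 -2.38636420e+00  8.98165217e-04] [ 2.06949122e-01  1.18321650e-01  1.93711620e+00 -1.76959564e-04
  1.08675582e+00  5.22415553e-02] 1.825 [0.43607807 0.17899556 0.41781533]
```

View pics/w1.png

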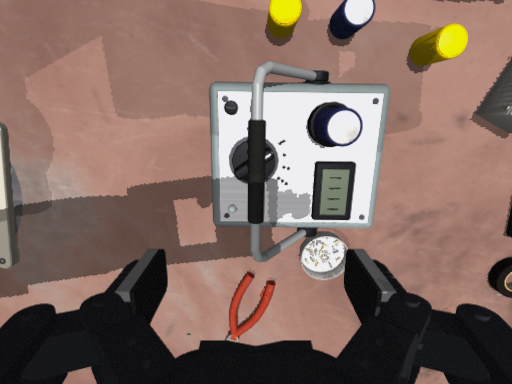

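The wrist view shows the deck from above: white panel spanning about (218..388, 90..225), sleeve from (257,121) to (256,222), dial at (253,160), and capacitor top at (344,126).

```bash
python3 - <<'E'
from h import *
W=load("w1");S=load("scene0");D=load("side0")
s=lambda x,y:(190+(x+.5)/5-.5,165+(y+.5)/5-.5); d=lambda x,y:(145+(x+.5)/4.6-.5,140+(y+.5)/4.6-.5)
g=cv2.cvtColor(W["frame"],cv2.COLOR_RGB2HSV); 
roi=np.zeros(g.shape[:2],np.uint8); roi[82:232,205:395]=1
# deck aluminium (bright or shaded, bluish/neutral)
m=((g[...,2]>150)&(g[...,1]<45)&(roi>0)).astype(np.uint8)
m=cv2.morphologyEx(m,cv2.MORPH_OPEN,np.ones((3,3)))
k=max(cv2.findContours(m,0,1)[0],key=cv2.contourArea)[:,0]
print("deck px bbox",cv2.boundingRect(k))
P=np.array([plane(W,u,v,.075)[:2] for u,v in k]).astype(np.float32)
r=cv2.minAreaRect(cv2.convexHull(P)*1000); print("deck rect",r)
# sleeve
m=((g[...,2]<70)).astype(np.uint8); q=m.copy()*0; q[118:226,246:268]=m[118:226,246:268]
for v in (123,130,190,200,210,218):
    c=np.where(q[v])[0]; print(v,c.min(),c.max(),end="; ")
col=np.where(m[100:240,257])[0]+100; print("rows",col.min(),col.max())
# capacitor top via white mask
n=((g[...,2]>180)&(g[...,1]<40)).astype(np.uint8)
print("cap", end=""); 
for nm,a,b,c in (("cap",(254,143),(357,95),(344,126)),("slL",(398,200),(160,92),(257,121)),("slR",(540,98),(224,203),(256,222)),("fuse",(428,363),(112,232),(231,107))):
    rs=[ray(S,*s(*a)),ray(D,*d(*b)),ray(W,*c)]; p=tri(*rs); print(nm,p.round(4),[round(float(np.linalg.norm(np.cross(p-e,t))),4) for e,t in rs])
for yaw in (.13,.155,.175):
  o=np.array([.494,.1275,0]);x=np.array([np.cos(yaw),np.sin(yaw),0]);y=np.array([-x[1],x[0],0])
  print(yaw,[proj(W,o+a*x+b*y+[0,0,.075]).round(0) for a,b in ((-.1,.085),(.1,.085),(.1,-.085),(-.1,-.085))],"dialtop",proj(W,o-.05*x+[0,0,.1055]).round(0),"cap",proj(W,o+.032*x+.042*y+[0,0,.138]).round(0))
E
```

```text
deck px bbox (253, 82, 134, 146)
deck rect ((513.2657470703125, 134.35789489746094), (145.4805450439453, 163.99256896972656), 8.113409042358398)
123 249 264; 130 248 264; 190 248 263; 200 248 263; 210 248 263; 218 248 262; rows 121 223
capcap [0.5183 0.1751 0.137 ] [0.0015, 0.0012, 0.0013]
slL [0.4375 0.1684 0.1485] [0.0006, 0.0016, 0.0019]
slR [0.4533 0.0728 0.1451] [0.0023, 0.0009, 0.0022]
fuse [0.4109 0.1753 0.0832] [0.0014, 0.0013, 0.0011]
0.13 [array([209.,  81.]), array([397.,  86.]), array([375., 234.]), array([212., 230.])] dialtop [254. 167.] cap [346. 130.]
0.155 [array([208.,  84.]), array([395.,  84.]), array([377., 232.]), array([214., 232.])] dialtop [254. 168.] cap [345. 129.]
0.175 [array([206.,  86.]), array([394.,  82.]), array([378., 230.]), array([215., 233.])] dialtop [254. 169.] cap [344. 128.]
```

Triangulated bar middle is ≈(0.446, 0.120, 0.146). That fits the stated arc, with a radius of 0.114 m, and the tester yaw is ≈0.155. I'll cage the bar loosely and push it.

apply_moves(
  moves=[
    [[0, 0, -0.05, 0, 0, 0], [0, 0, -0.1, 0, 0, 0], [0, 0, -0.15, 0, 0, 0], [0, 0, -0.2, 0, 0, 0], [0, 0, -0.2, 0, 0, 0]],
  ],
  grip=0.45,
)

```text
time_s: 2.45
position: [0.4447, 0.1032, 0.1383]
orientation: [-2.046, -2.379, 0.008]
force: [-0.4, -1.3, 0.1]
opening: 0.0385
grasp_force: 0.0
```

```bash
python3 - <<'E'
from h import *
f=snap("side","s2"); s=arm.sense(); print(s["position"],s["force"],s["opening"])
cv2.imwrite("pics/s2c.png",cv2.resize(f["frame"][100:290,110:310,::-1],None,fx=3,fy=3))
E
```

```text
[0.4461749  0.10367097 0.13984732] [0.48228588 0.01364041 0.36383174] 0.03851691581565988
```

View pics/s2c.png

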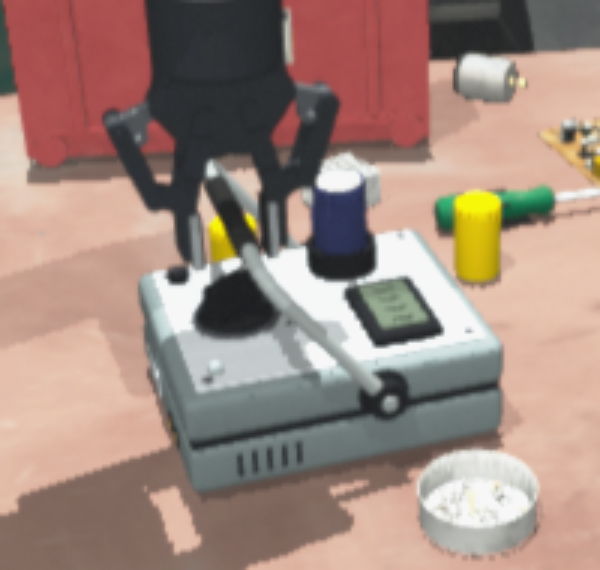

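The bar runs between the two fingers, at (190,235) and (270,225) in the crop, with no contact. Now the swing.

apply_moves(
  moves=[
    [[0.026, 0.004, 0.005, 0, 0, 0], [0.053, 0.008, 0.019, 0, 0, 0], [0.079, 0.012, 0.026, 0, 0, 0], [0.105, 0.016, 0.028, 0, 0, 0], [0.132, 0.02, 0.025, 0, 0, 0]],
  ],
)

```text
time_s: 3.12
position: [0.5475, 0.1194, 0.1618]
orientation: [2.046, 2.381, 0.003]
force: [-1.8, 0.5, 0.4]
opening: 0.0384
grasp_force: 0.6
```

apply_moves(
  moves=[
    [[0.026, 0.004, -0.008, 0, 0, 0], [0.046, 0.007, -0.017, 0, 0, 0], [0.066, 0.01, -0.031, 0, 0, 0], [0.079, 0.012, -0.044, 0, 0, 0], [0.092, 0.014, -0.06, 0, 0, 0]],
  ],
)

```text
time_s: 3.75
position: [0.616, 0.1303, 0.1137]
orientation: [2.047, 2.383, 0.001]
force: [0.6, -0.5, 0.6]
opening: 0.038
grasp_force: 0.0
```

```bash
python3 - <<'E'
from h import *
f=snap("side","s3"); s=arm.sense(); print(s["position"],s["force"],s["opening"])
cv2.imwrite("pics/s3c.png",cv2.resize(f["frame"][100:290,110:310,::-1],None,fx=3,fy=3))
E
```

```text
[0.61625723 0.13039933 0.11213636] [ 0.46400121  0.34043636 -0.43165449] 0.03822852072063323
```

View pics/s3c.png

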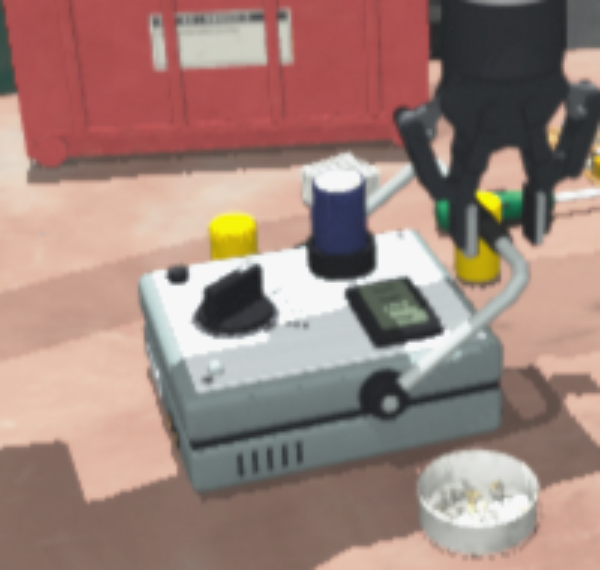

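The bar lies behind the front finger with no force on the tool, so the handle seems to have snapped to the rear. Now lift, go above the dial and turn across its bar.

apply_moves(
  moves=[
    [[0, 0, 0.07, 0, 0, 0], [0, 0, 0.14, 0, 0, 0.05], [0, 0, 0.2, 0, 0, 0.1], [-0.06, -0.003, 0.22, 0, 0, 0.15], [-0.12, -0.006, 0.22, 0, 0, 0.2]],
  ],
)

```text
time_s: 4.42
position: [0.525, 0.1259, 0.2805]
orientation: [1.202, 2.9, 0.003]
force: [-0.7, 0.8, -0.4]
opening: 0.0384
grasp_force: 0.0
```

apply_moves(
  moves=[
    [[-0.05, -0.003, 0, 0, 0, 0.055], [-0.1, -0.006, 0, 0, 0, 0.11], [-0.11, -0.006, 0, 0, 0, 0.165], [-0.11, -0.006, 0, 0, 0, 0.22], [-0.11, -0.006, 0, 0, 0, 0.25]],
  ],
)

```text
time_s: 5.05
position: [0.4425, 0.1213, 0.2792]
orientation: [0.002, 3.141, 0.0]
force: [0.5, -0.9, 0.3]
opening: 0.0384
grasp_force: 0.0
```

apply_moves(
  moves=[
    [[0, 0, 0, 0, 0, 0.055], [0, 0, 0, 0, 0, 0.11], [0, 0, 0, 0, 0, 0.165], [0, 0, 0, 0, 0, 0.22], [0, 0, 0, 0, 0, 0.24]],
  ],
)

```text
time_s: 5.68
position: [0.4426, 0.1213, 0.279]
orientation: [-1.154, 2.922, -0.0]
force: [0.1, 0.0, 0.4]
opening: 0.0384
grasp_force: 0.0
```

```bash
python3 - <<'E'
from h import *
f=snap("wrist","w4"); s=arm.sense(); print(s["position"],s["orientation"],s["joint_pos"],s["time_s"],f["eye"]); snap("scene","c4"); snap("side","s4")
E
```

```text
[0.44261581 0.12133172 0.27896636] [-1.15548591e+00  2.92133528e+00 -2.16603752e-05] [ 2.41624985e-01  1.31231447e-01  1.95043965e+00 -9.35494660e-06
  1.05987919e+00 -2.08246678e+00] 5.725 [0.38933067 0.07181122 0.40633024]
```

View pics/w4.png

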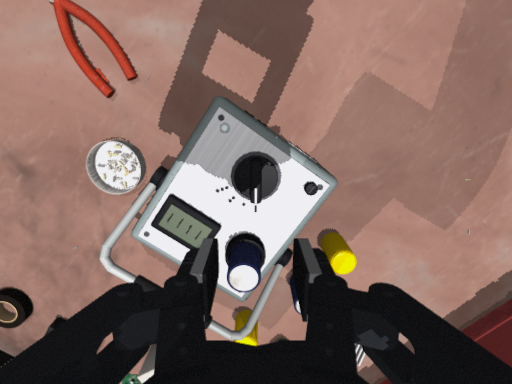

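The wrist view shows the dial centre near (256,176), with its bar upright in the image, so the tool is aligned across it. The white pointer is at (257,195). The handle is at the rear, around (105,250)–(240,335), and the capacitor stands at (244,265).

```bash
python3 - <<'E'
from h import *
W=load("w4")
g=cv2.cvtColor(W["frame"],cv2.COLOR_RGB2GRAY)
roi=g[145:205,222:292]
m=((roi<75)).astype(np.uint8)
k=max(cv2.findContours(m,0,1)[0],key=cv2.contourArea); print(cv2.boundingRect(k),cv2.contourArea(k))
h=cv2.convexHull(k)[:,0]+[222,145]
P=np.array([plane(W,u,v,.080)[:2] for u,v in h],np.float32)*1000
print("circle z.080",cv2.minEnclosingCircle(P),"ellipse",cv2.fitEllipse(P))
hsv=roi; w=np.argwhere(g[183:207,245:268]>150)+[183,245]
print("white px rows",[(r,w[w[:,0]==r][:,1].min(),w[w[:,0]==r][:,1].max()) for r in np.unique(w[:,0])])
for i in range(150,202,3): print(i,g[i,228:286:2])
o=np.array([.493,.1288,0]);yaw=.155;x=np.array([np.cos(yaw),np.sin(yaw),0]);y=np.array([-x[1],x[0],0])
dg=o-.05*x; a=yaw+.6; b=np.array([np.cos(a),np.sin(a),0])
for t in (-.023,0,.023): print("bar",proj(W,dg+t*b+[0,0,.1055]).round(1))
print("skirt c",proj(W,dg+[0,0,.08]),"dial",dg,"bail end",proj(W,o+.112*x+[0,0,.119]))
print("corners",[proj(W,o+p*x+q*y+[0,0,.075]).round(0) for p,q in ((-.1,.085),(.1,.085),(.1,-.085),(-.1,-.085))])
cv2.imwrite("pics/w4c.png",cv2.resize(W["frame"][90:240,170:350,::-1],None,fx=4.4,fy=4,interpolation=cv2.INTER_CUBIC)[:600,:800])
E
```

```text
(9, 7, 47, 51) 1631.0
circle z.080 ((442.9452819824219, 122.48138427734375), 28.525053024291992) ellipse ((442.7417907714844, 120.8909912109375), (51.13595962524414, 56.32556915283203), 125.2609634399414)
white px rows [(np.int64(188), np.int64(255), np.int64(256)), (np.int64(189), np.int64(255), np.int64(256)), (np.int64(190), np.int64(255), np.int64(256)), (np.int64(191), np.int64(255), np.int64(256)), (np.int64(192), np.int64(255), np.int64(256)), (np.int64(193), np.int64(255), np.int64(256)), (np.int64(194), np.int64(255), np.int64(256)), (np.int64(195), np.int64(255), np.int64(256)), (np.int64(196), np.int64(255), np.int64(256)), (np.int64(197), np.int64(255), np.int64(256)), (np.int64(198), np.int64(245), np.int64(267)), (np.int64(199), np.int64(245), np.int64(267)), (np.int64(200), np.int64(245), np.int64(267)), (np.int64(201), np.int64(245), np.int64(267)), (np.int64(202), np.int64(245), np.int64(267)), (np.int64(203), np.int64(245), np.int64(267)), (np.int64(204), np.int64(245), np.int64(267)), (np.int64(205), np.int64(245), np.int64(267)), (np.int64(206), np.int64(245), np.
[... 1786 characters left out ...]
0  40 136 227  51  32  59
  58  58  58  58  99 158 239 239 240 239 240]
195 [239 239 239 239 239 237 176 100  66  52  55  22  39 133 227  50  31  57
  56  51  94 109 230 239 239 239 239 239 239]
198 [233 239  79 120 240 239 239 237 222 125  92  37  41 133 227  47  32  96
 103 147 231 239 239 239 239 240 239 239 239]
201 [221  63 239 239 240 239 239 239 239 239 239 131  42 135 226  46  88 239
 239 239 240 239 239 239 239 239 239 239 239]
bar [254.  160.3]
bar [254.1 182.7]
bar [254.2 204. ]
skirt c [254.17875665 177.18949223] dial [0.44359942 0.121081   0.        ] bail end [171.94831011 303.18684093]
corners [array([341., 182.]), array([243., 307.]), array([125., 239.]), array([213.,  92.])]
```

View pics/w4c.png

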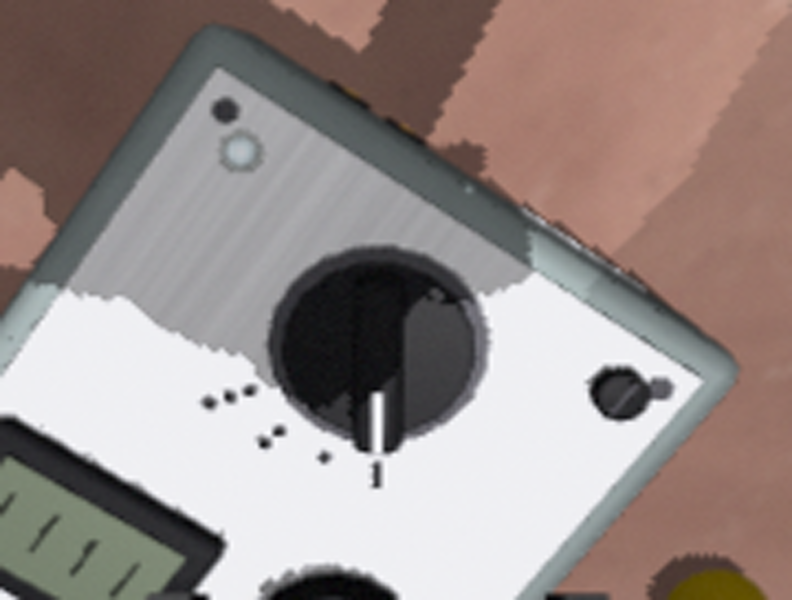

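The image puts the bar within about 1 mm of the predicted axis, so the TCP is already over the dial. Descend and grip.

apply_moves(
  moves=[
    [[0, 0, -0.06, 0, 0, 0], [0, 0, -0.12, 0, 0, 0], [0, 0, -0.18, 0, 0, 0], [0, 0, -0.22, 0, 0, 0], [0, 0, -0.236, 0, 0, 0]],
  ],
)

```text
time_s: 6.45
position: [0.4418, 0.1211, 0.1005]
orientation: [1.146, -2.922, -0.001]
force: [0.4, 0.3, -0.2]
opening: 0.0383
grasp_force: 0.0
```

apply_moves(
  moves=[
    [[0, 0, 0, 0, 0, 0], [0, 0, 0, 0, 0, 0], [0, 0, 0, 0, 0, 0], [0, 0, 0, 0, 0, 0]],
  ],
  grip=0.0,
)

```text
time_s: 6.95
position: [0.4429, 0.1216, 0.1029]
orientation: [-1.148, 2.923, 0.0]
force: [-3.3, 4.1, 3.7]
opening: 0.0106
grasp_force: 59.9
```

apply_moves(
  moves=[
    [[0, 0, 0, 0, 0, -0.04], [0, 0, 0, 0, 0, -0.08], [0, 0, 0, 0, 0, -0.12], [0, 0, 0, 0, 0, -0.16], [0, 0, 0, 0, 0, -0.2]],
  ],
)

```text
time_s: 7.58
position: [0.4428, 0.1219, 0.1029]
orientation: [-0.183, 3.136, 0.001]
force: [-3.0, 7.6, 5.3]
opening: 0.0105
grasp_force: 60.1
```

apply_moves(
  moves=[
    [[0, 0, 0, 0, 0, -0.04], [0, 0, 0, 0, 0, -0.08], [0, 0, 0, 0, 0, -0.12], [0, 0, 0, 0, 0, -0.16], [0, 0, 0, 0, 0, -0.19]],
  ],
)

```text
time_s: 8.2
position: [0.4428, 0.1222, 0.1029]
orientation: [0.747, 3.051, 0.002]
force: [-3.9, 9.0, 4.2]
opening: 0.0107
grasp_force: 60.1
```

```bash
python3 - <<'E'
from h import *
s=arm.sense(); print({k:np.round(s[k],3) for k in ("position","orientation","force","ft_torque","opening","grasp_force","joint_pos","time_s")})
r=R.from_rotvec(s["orientation"]).as_matrix(); r0=R.from_rotvec([-1.148,2.923,0]).as_matrix()
print("turn",R.from_matrix(r@r0.T).as_rotvec())
f=snap("wrist","w5")
E
```

```text
{'position': array([0.443, 0.122, 0.103]), 'orientation': array([7.470e-01, 3.051e+00, 2.000e-03]), 'force': array([-3.889,  9.033,  4.155]), 'ft_torque': array([1.562, 0.784, 0.154]), 'opening': np.float64(0.011), 'grasp_force': np.float64(60.083), 'joint_pos': array([ 2.430e-01,  4.250e-01,  2.078e+00,  2.000e-03,  6.370e-01,
       -8.490e-01]), 'time_s': np.float64(8.2)}
turn [ 0.00192777  0.00140286 -1.22853748]
```

View pics/w5.png

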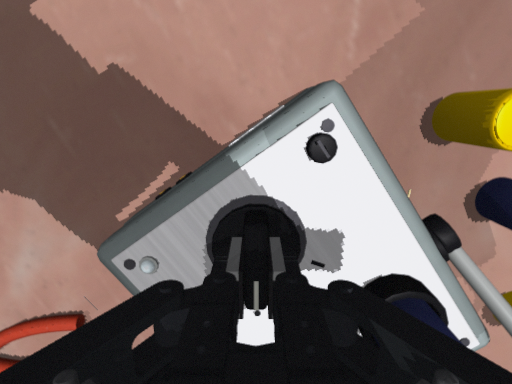

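The wrist view shows the fingers on the dial bar, with the pointer at (257,295) on the inner pip of a row. The front deck screws are at (130,264) and (327,125). I'll check the tester yaw and dial angle numerically.

```bash
python3 - <<'E'
from h import *
W=load("w5");W4=load("w4")
g=cv2.cvtColor(W["frame"],cv2.COLOR_RGB2GRAY); g4=cv2.cvtColor(W4["frame"],cv2.COLOR_RGB2GRAY)
def dark(g,u,v,t,r=7):
    p=(t-np.minimum(g[v-r:v+r+1,u-r:u+r+1].astype(float),t)); y,x=np.mgrid[v-r:v+r+1,u-r:u+r+1]; return (p*x).sum()/p.sum(),(p*y).sum()/p.sum()
a=plane(W,*dark(g,130,264,100),.075); b=plane(W,*dark(g,327,125,130),.075); d=b-a
print("w5 screws",a,b,"yaw",np.arctan2(-d[0],d[1]),np.linalg.norm(d))
a4=plane(W4,*dark(g4,170+226//4-5,90+110//4,110,4),.075); print("w4 right screw",a4)
# fuse cap centres in both, z=.084
print("fuse w5",plane(W,320,148,.084),"w4",plane(W4,170+620/4.4,90+392/4,.084))
w=np.argwhere((g[280:312,248:266]>110))+[280,248]
c=[(r,w[w[:,0]==r][:,1].mean()) for r in range(284,308) if (w[:,0]==r).any()]
p=plane(W,c[0][1],c[0][0],.1055);q=plane(W,c[-1][1],c[-1][0],.1055); e=q-p; print(c[0],c[-1],"bar ang",np.arctan2(e[1],e[0]))
S=arm.grab_frame("scene"); D=arm.grab_frame("side"); S0=load("c4")["frame"];D0=load("s4")["frame"]
cv2.imwrite("pics/f.png",np.hstack([cv2.resize(S["frame"][165:285,190:340,::-1],(400,320)),cv2.resize(D["frame"][100:270,145:345,::-1],(400,320))]))
# shift of tester: hinge bolt patch match, before vs now
for n,A,B,(u,v) in (("scene",load("scene0")["frame"],S["frame"],(229,238)),("side",load("side0")["frame"],D["frame"],(239,234)),("side vents",load("side0")["frame"],D["frame"],(200,253))):
    t=A[v-8:v+9,u-14:u+15]; r=cv2.matchTemplate(B[v-14:v+15,u-20:u+21],t,5); print(n,np.array(cv2.minMaxLoc(r)[3])-6,r.max())
print(arm.sense()["time_s"],arm.sense()["ft_torque"])
E
```

```text
w5 screws [0.4207337  0.05216854 0.075     ] [0.40214318 0.18380913 0.075     ] yaw 0.14029400272983453 0.13294680221086097
w4 right screw [0.42121551 0.0515926  0.075     ]
fuse w5 [0.40889971 0.17490675 0.084     ] w4 [0.40908359 0.1745037  0.084     ]
(284, np.float64(256.0)) (307, np.float64(256.0)) bar ang -0.47902478862930414
scene [0 0] 0.6275747
side [-1  0] 0.55915546
side vents [0 0] 0.96625376
8.35 [1.49857959 0.76427966 0.19895364]
```

View pics/f.png

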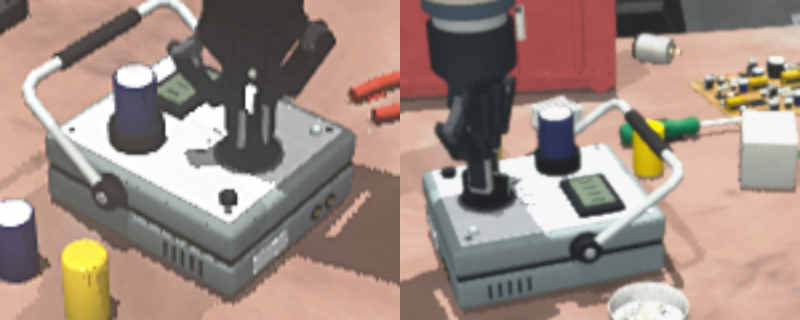

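The tester hasn't moved, the capacitor is in its socket and the handle is back. The dial is at about 1.22–1.235, so I'll add a little turn for margin and check torque and handle angle.

apply_moves(
  moves=[
    [[0, 0, 0, 0, 0, -0.005], [0, 0, 0, 0, 0, -0.008], [0, 0, 0, 0, 0, -0.008], [0, 0, 0, 0, 0, -0.008], [0, 0, 0, 0, 0, -0.008]],
  ],
)

```text
time_s: 8.98
position: [0.4428, 0.1222, 0.1029]
orientation: [0.78, 3.043, 0.002]
force: [-4.3, 11.2, 5.1]
opening: 0.0104
grasp_force: 60.1
```

```bash
python3 - <<'E'
from h import *
S=load("c4");D=load("side0")
s=lambda x,y:(190+x*.375,165+y*.375); d=lambda x,y:(145+(x-400)/2,100+y*170/320)
a=tri(ray(S,*s(60,62)),ray(D,*d(630,114)));b=tri(ray(S,*s(140,14)),ray(D,*d(674,154)));M=(a+b)/2
h=np.array([.493,.1288,.055])+.02*np.array([np.cos(.147),np.sin(.147),0]); v=M-h
print(a,b,np.linalg.norm(a-b),"bail",.7+np.arctan2(v[:2]@[np.cos(.147),np.sin(.147)],v[2]))
t=arm.sense(); print(t["ft_torque"],t["force"],t["orientation"],t["grasp_force"],t["time_s"])
E
```

```text
[0.59629495 0.19007129 0.12013307] [0.61500723 0.08988882 0.11880764] 0.10192366566677726 bail 1.6649995712952994
[1.55002328 0.76417783 0.13615351] [-4.26954193 11.24601901  5.11600714] [7.79759249e-01 3.04288784e+00 2.23578223e-03] 60.084861516952515 8.975
```

The handle is at 1.66, on its rear stop. The dial is at about 1.24–1.255, and the holding torque of 0.136 Nm falls in the third-click range. Handing in.

```bash
python3 -c "
from rig import arm
print(arm.finish_job())"
```

```text
the job is handed in; nothing more can be done
None
```

The job is handed in: the handle is at its rear stop (about 1.66 rad), the gripper is holding the dial at about 1.24–1.255 rad (third click), the tester has not moved, and the capacitor is still standing in its socket.

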